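# Match the second display laptop's screen to the first

## Robot

A 7-joint arm with a two-finger parallel gripper is mounted at the origin on the work surface. World frame = base frame: x ahead of the robot, y to its left, z up, the work surface at z = 0. Lengths are in m, angles in degrees, forces in N, time in s.
With the tool pointing down it reaches from about 0.425 to 0.875 m from the base axis. Payload 9.9 kg.
Tool frame: the origin (TCP) lies at the very end of the fingers, on their centre line; the grasp point (between the pads) lies 19 mm behind it; z points along the fingers, y is the line along which they close (so a half turn about z gives the same grasp; the last joint's range is limited). The gripper opens to 85 mm and grips with 20 to 120 N. Pads are 22 mm wide; open, the fingers measure 114 mm over their backs; the gripper's body (76 mm by 85 mm) begins 54 mm behind the grasp point. The pads swing forward as they close: fully open they stand 13 mm farther back than shut.
Start: joints at [-70.233, 32.985, 1.427, 82.34, -0.859, 64.687, -3.237], TCP at [0.281, 0.614, 0.231] pointing down, gripper open.
Joint ranges: [-157.87, 157.87], [-19.46, 123.44], [-87.15, 90], [11.01, 140.99], [-62.26, 242.26], [9.8, 113.94], [-161.44, 161.44]. Speed limits (degrees/s): [127.2, 127.2, 172.46, 172.46, 180, 180, 180].

## Interface

Orientations are given as [roll, pitch, yaw] about the fixed x, y, z axes, in that order (R = Rz(yaw) Ry(pitch) Rx(roll)).
In Python, from cell import state, eyes, robot gives the robot as it stands. The module is installed in compiled form; this text tells all that it offers.
- The arm moves only by the tool play_rows, never from a script. Its argument "increments" is a list of rows, each an object with "delta_pos": the shift along the tool's x, y, z in m, a list of three; "rot": the turn, a rotation vector about the tool's x, y, z in rad, a list of three; "jaw": the finger opening in m, from 0 to 0.0854. In form: [{"delta_pos": [tx, ty, tz], "rot": [rx, ry, rz], "jaw": jaw}, ...]. A call has 1 to 12 rows; each row is the pose to reach, as a shift and turn from the pose commanded when the call began, along the tool's axes at that moment; what a row does not reach only later rows make up. A row lasts 1/12 s, in which the tool goes at most 41.7 mm and 7.16 degrees, less where a joint would pass 70% of its speed; a pose out of reach is approached as far as the arm can. A call with a gripper value outside its range is refused whole. The fingers move at their own pace and stop on an object; the grip force is fixed at half the most. Time passes only in rows, so rows that repeat a pose let the fingers close. It gives the time, the measured TCP pose, the force, the opening and the grip force at its end, in the units of the state.
- state(): the state, without advancing time (a new reading comes with each control period).
- eyes.snapshot(name): name is "scene" or "top"; returns a dict with "img" (400x640x3 uint8, red, green, blue), "vfov" (degrees; the focal length in pixels is half the picture's height over the tangent of half this angle, whatever the lens; pixels are square), "cx", "cy" (the principal point, pixels), "origin" and "attitude" of the camera in the world. Camera axes: x right, y down, z forward; pixel columns grow to the right and rows downward; lengths in m; the calibration is good to about 2 mm. A picture is of the moment at which its call begins. There is no depth.
- robot.close_job(): hands the job in; it is judged then, once.
The state is a dict: "time": time; "joint_pos": joint angles; "joint_velocities": joint speeds; "effort": joint torques, N m; "tcp_pos": TCP position; "eef_rot": TCP orientation; "wrist_force": force on the tool from outside, world axes, zero at the start; "ft_torque": the same for the moment, N m; "gripper_width": finger opening in m; "gripper_force": force on a finger pad.
Only numpy, scipy, OpenCV 4.12 (cv2) and the standard library are available. Lean on these libraries where they do the work, as an engineer would, in place of code of your own. Each camera call takes 0.05 s, during which the arm holds its last target. There are 200 camera calls.

## Task

Two identical used laptops stand side by side on the counter for show. Raise the lid of the one that is only slightly open until, let go, it stays at the same angle as the screen of the wide-open laptop beside it; its worn hinge is stiff and springs back some way when you let go. Do not disturb the wide-open laptop or the other things on the counter.

Things in the scene. Friction and masses are not known exactly. Their poses are not given: they have to be found in the camera images.
- laptop: the laptop to open: aluminium base 190 x 280 x 16 mm on a 6 mm plate, bolted to the counter, deck 22 mm above the counter. Origin: centre of the underside, on the counter; x from its front edge to its hinge (away from the robot), y along the hinge, z up. The hinge axis runs along y through (90, 0, 26) mm in this frame
- screen_edge (a point): middle of the free edge face of the lid to raise (280 mm wide, 8 mm thick, 183 mm from hinge axis to edge); starts 14 to 26 deg open. Axes turn with the lid: y along the hinge, z out of its back; z's angle from vertical is the opening angle. Moving it takes 4 to 8 N at the edge; let go, it gives back some 8 to 15 deg (its weight is unknown), then stays
- model: the wide-open laptop that sets the angle, identical and parallel to the first, on either side of it; same size, bolted down, origin and axes as for the first, hinge axis at the same place. Leave it alone
- model_screen_edge (a point): middle of the free edge of the wide-open laptop's lid, with the same meaning of point and axes as screen_edge; it stands open at some 52 to 75 degrees from shut and stays there
- harmonica: nickel-plated harmonica, 30 x 105 x 26 mm, lying flat to the left of the laptops; origin at the centre of its underside, y along its length. Leave alone
- lens: black camera lens with chrome rings, 66 mm diameter, 64 mm tall, upright to the left of the laptops; origin at the centre of its underside. Leave alone
- mouthpiece: brass trumpet mouthpiece standing on its cup, 27 mm diameter, 87 mm tall, to the right of the laptops; origin at the centre of its underside. Leave alone
- shepherdess: white ceramic shepherdess figurine, 72 mm foot, 130 mm tall, to the right of the laptops; origin at the centre of its underside. Leave alone

How it is judged:
By the outcome, as a careful person would: the job done as asked, in the order asked, and still so for the second after the job is handed in, with the robot touching nothing.
It also fails if it takes over 59 s, if anything falls off the work surface, if the arm or the gripper's body presses on something with over 40 N, if the wrist force passes 120 N, or if a joint passes its speed limit or range.

## Working session

There is one attempt and no reset: what is moved stays moved. The work goes in short steps, Python scripts to look and compute and a tool call to move; the robot and the scene stay as the last step left them, time stands still between calls to the robot, and variables do not carry over. Pictures are saved under pics/ and viewed, at most 10 in all, crops included, and the job is handed in when it is done.

Besides the shell and the picture viewer there is one more tool, called after "Call:" by a JSON object that holds its "name" and its "arguments". play_rows: Moves the arm, as the interface text tells. Its arguments: {"type":"object","properties":{"increments":{"type":"array","items":{"type":"object","properties":{"delta_pos":{"type":"array","items":{"type":"number"}},"rot":{"type":"array","items":{"type":"number"}},"jaw":{"type":"number"}}}}},"required":["increments"]}

```bash
mkdir -p pics; python3 - <<'E'
from cell import state, eyes
import cv2
s=state(); print(s['time'],s['tcp_pos'],s['eef_rot'],s['wrist_force'])
for n in ['scene','top']:
    d=eyes.snapshot(n); cv2.imwrite(f'pics/{n}0.png',d['img'][:,:,::-1]); print(n,{k:v for k,v in d.items() if k!='img'})
E
```

```text
0.0 [0.28044999 0.61350095 0.23044583] [-1.79906941e+02  4.66319694e-03  1.55434609e+02] [-0.22266524  0.10575807 -0.28690951]
scene {'vfov': 49.997614574669825, 'cx': 325.93514679282396, 'cy': 200.86260856180792, 'origin': array([ 1.10487683, -0.8302496 ,  0.68071469]), 'attitude': array([-123.01894129,    1.40309789,   33.59999135])}
top {'vfov': 47.34106515505201, 'cx': 325.34829783574025, 'cy': 203.07962129814524, 'origin': array([ 0.39469256, -0.00423745,  1.52487214]), 'attitude': array([-173.82764184,   -0.50442988,  -88.88665991])}
```

View pics/scene0.png

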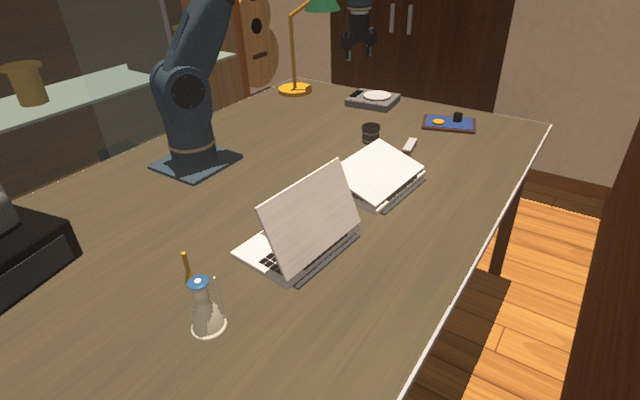

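View pics/top0.png

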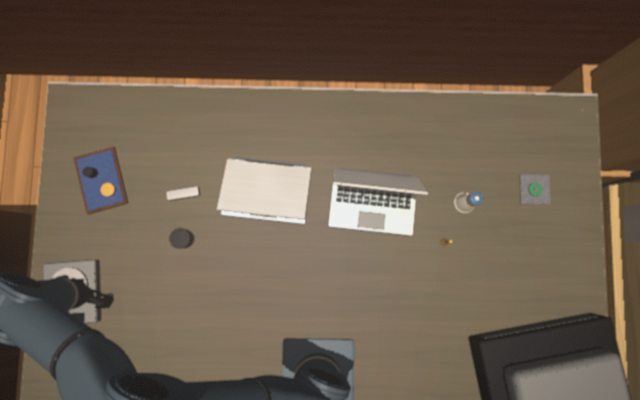

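The left laptop (lid about px 218-310, 158-222 in top) is the one nearly shut; the model is to its right (330-427, 170-235). I'll enlarge both views to get the corners.

```bash
python3 - <<'E'
import cv2,numpy as np
a=cv2.imread('pics/top0.png')[145:245,205:440]
b=cv2.imread('pics/scene0.png')[130:290,220:440]
a=cv2.resize(a,None,fx=3.4,fy=3.4,interpolation=cv2.INTER_CUBIC)
b=cv2.resize(b,None,fx=3.6,fy=3.6,interpolation=cv2.INTER_CUBIC)
cv2.imwrite('pics/a.png',a);cv2.imwrite('pics/b.png',b)
E
```

```text
(no output)
```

View pics/a.png

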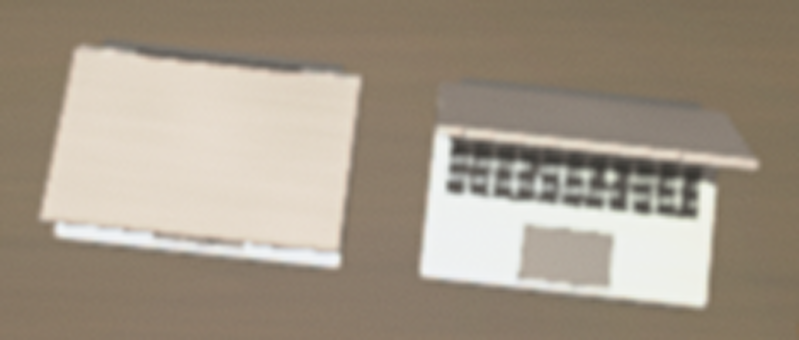

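View pics/b.png

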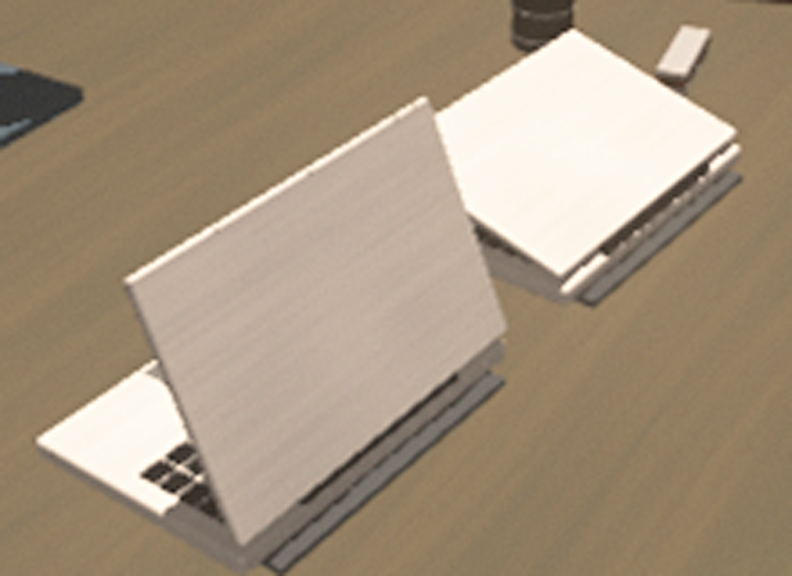

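Top: model deck front corners are at crop (421,275) and (706,306), with its lid free edge running from (438,130) to (757,164). The target deck front corners are at (57,237) and (340,268), with its lid free corners at (40,219) and (338,249). Scene: model lid free back corners are at crop (128,284) and (426,99), and the target's far free corner is at (573,30).

```bash
cat > geo.py <<'E'
import numpy as np
from scipy.spatial.transform import Rotation as R
from scipy.optimize import least_squares
def proj(P,c):
    q=R.from_euler('xyz',c['attitude'],degrees=True).inv().apply(np.atleast_2d(P)-c['origin'])
    f=200/np.tan(np.radians(c['vfov']/2))
    return np.c_[c['cx']+f*q[:,0]/q[:,2],c['cy']+f*q[:,1]/q[:,2]]
def ray(uv,c):
    f=200/np.tan(np.radians(c['vfov']/2))
    d=R.from_euler('xyz',c['attitude'],degrees=True).apply([(uv[0]-c['cx'])/f,(uv[1]-c['cy'])/f,1])
    return c['origin'],d/np.linalg.norm(d)
def onplane(uv,c,z):
    o,d=ray(uv,c); return o+d*(z-o[2])/d[2]
def tri(r1,r2):
    (a,u),(b,v)=r1,r2
    t=np.linalg.lstsq(np.c_[u,-v],b-a,rcond=None)[0]
    p,q=a+t[0]*u,b+t[1]*v; return (p+q)/2,np.linalg.norm(p-q)
def world(p,x,y,yaw): return np.array([x,y,0])+R.from_euler('z',yaw,degrees=True).apply(p)
def lid(s,yy,nz,th):  # s along lid from hinge, nz along back normal
    t=np.radians(th); return np.array([.09-s*np.cos(t)+nz*np.sin(t),yy,.026+s*np.sin(t)+nz*np.cos(t)])
TOP=dict(vfov=47.34106515505201,cx=325.34829783574025,cy=203.07962129814524,origin=np.array([.39469256,-.00423745,1.52487214]),attitude=np.array([-173.82764184,-.50442988,-88.88665991]))
SC=dict(vfov=49.997614574669825,cx=325.93514679282396,cy=200.86260856180792,origin=np.array([1.10487683,-.8302496,.68071469]),attitude=np.array([-123.01894129,1.40309789,33.59999135]))
A=lambda u,v:np.array([205+(u+.5)/3.4-.5,145+(v+.5)/3.4-.5])
B=lambda u,v:np.array([220+(u+.5)/3.6-.5,130+(v+.5)/3.6-.5])
E
python3 - <<'E'
from geo import *
np.set_printoptions(precision=4,suppress=True)
t,_=0,0
for nm,a,b in [('model freeR',A(757,162),B(130,282)),('model freeL',A(439,128),B(426,99)),('targ freeL',A(40,219),B(573,30))]:
    print(nm,tri(ray(a,TOP),ray(b,SC)))
for nm,p in [('mFL',A(421,275)),('mFR',A(706,306)),('tFL',A(57,237)),('tFR',A(340,268))]: print(nm,onplane(p,TOP,.022))
print('mFR sc',onplane(B(38,440),SC,.022))
M=[(0,(-.095,.14,.022),A(421,275)),(0,(-.095,-.14,.022),A(706,306)),(1,(-.095,-.14,.022),B(38,440)),
 (0,(.183,.14,0),A(438,131)),(0,(.183,-.14,0),A(757,164)),(1,(.183,.14,.004),B(426,99)),(1,(.183,-.14,.004),B(129,284))]
T=[(0,(-.095,.14,.022),A(57,237)),(0,(-.095,-.14,.022),A(340,268)),(0,(.183,.14,.004),A(40,219)),(0,(.183,-.14,.004),A(338,249)),(1,(.183,.14,.004),B(573,30)),
(1,(.095,.14,.022),B(740,150)),(1,(.095,-.14,.022),B(565,293))]
for nm,L,g in[('model',M,[.65,-.1,-5,60]),('target',T,[.65,.2,-5,20])]:
    def f(q):
        o=[]
        for c,p,uv in L:
            P=lid(*p,q[3]) if abs(p[0])>.1 else np.array(p)
            o.append(proj(world(P,*q[:3]),[TOP,SC][c])[0]-uv)
        return np.ravel(o)
    r=least_squares(f,g,x_scale=[.01,.01,1,1]); print(nm,r.x,'\n',r.fun.reshape(-1,2))
E
```

```text
model freeR (array([ 0.5761, -0.3127,  0.1968]), np.float64(0.0012108814700180276))
model freeL (array([ 0.5999, -0.0371,  0.1971]), np.float64(0.0013640209951981707))
targ freeL (array([0.5243, 0.3301, 0.085 ]), np.float64(0.0005877374222139094))
mFL [ 0.4833 -0.026   0.022 ]
mFR [ 0.4587 -0.3027  0.022 ]
tFL [0.5131 0.3277 0.022 ]
tFR [0.4885 0.0526 0.022 ]
mFR sc [ 0.4583 -0.3022  0.022 ]
model [ 0.5656 -0.1728 -4.9235 67.3045] 
 [[-0.2836  0.0799]
 [ 0.4154 -0.0597]
 [-0.365   0.5193]
 [-0.3473  0.4165]
 [ 0.3876  0.7316]
 [ 0.9162  0.006 ]
 [ 0.3001  0.0353]]
target [ 0.5946  0.1821 -5.123  18.1636] 
 [[-0.7169  0.1719]
 [ 0.4396  0.3157]
 [ 0.305  -0.1075]
 [ 0.7461  0.7331]
 [ 0.0625 -0.3654]
 [ 0.8724 -0.6565]
 [ 0.3291  0.2709]]
```

```bash
cat > mv.py <<'E'
import sys
from geo import *
from cell import state
X,Y,YAW=.5946,.1821,-5.0
def Rt(tilt): return R.from_euler('xyz',[180,0,175],degrees=True)*R.from_euler('y',-tilt,degrees=True)
def to_w(lx,ly,z): return world(np.array([lx,ly,z]),X,Y,YAW)
def delta(P,rt):
    s=state(); r0=R.from_euler('xyz',s['eef_rot'],degrees=True)
    return r0.inv().apply(P-s['tcp_pos']).round(4),(r0.inv()*rt).as_rotvec().round(4)
if __name__=='__main__':
    np.set_printoptions(precision=4,suppress=True)
    s=state(); print(s['time'],s['tcp_pos'],s['eef_rot'],s['joint_pos'],s['wrist_force'])
    a=list(map(float,sys.argv[1:]))
    for i in range(0,len(a),4): P=to_w(*a[i:i+3]); print(P,*delta(P,Rt(a[i+3])))
E
python3 mv.py -0.20 0 0.25 0 -0.17 0 0.2 40; python3 -c "
from geo import *
print(onplane((181,238),TOP,.064),onplane((182,193),TOP,.026))"
```

```text
0.1 [0.2804 0.6135 0.2305] [-179.9128    0.0033  155.4359] [-70.2346  33.0288   1.4234  82.3814  -0.8606  64.6876  -3.2361] [0.0934 0.0156 0.1592]
[0.3954 0.1995 0.25  ] [-0.2766 -0.3288 -0.019 ] [-0.0015 -0.0002 -0.3415]
[0.4252 0.1969 0.2   ] [-0.3049 -0.3187  0.031 ] [-0.1206 -0.6914 -0.3269]
[0.43167159 0.44353072 0.064     ] [0.58085387 0.45979502 0.026     ]
```

Call:
{"name": "play_rows", "arguments": {"increments": [{"delta_pos": [-0.03,-0.03,-0.02],"rot": [0,0,-0.03],"jaw": 0},{"delta_pos": [-0.06,-0.06,-0.02],"rot": [0,0,-0.06],"jaw": 0},{"delta_pos": [-0.09,-0.09,-0.02],"rot": [0,0,-0.1],"jaw": 0},{"delta_pos": [-0.115,-0.12,-0.02],"rot": [0,0,-0.13],"jaw": 0},{"delta_pos": [-0.14,-0.15,-0.02],"rot": [0,0,-0.17],"jaw": 0},{"delta_pos": [-0.165,-0.18,-0.02],"rot": [0,0,-0.2],"jaw": 0},{"delta_pos": [-0.19,-0.21,-0.02],"rot": [0,0,-0.24],"jaw": 0},{"delta_pos": [-0.215,-0.24,-0.02],"rot": [0,0,-0.27],"jaw": 0},{"delta_pos": [-0.24,-0.27,-0.02],"rot": [0,0,-0.3],"jaw": 0},{"delta_pos": [-0.26,-0.3,-0.02],"rot": [0,0,-0.33],"jaw": 0},{"delta_pos": [-0.2766,-0.3288,-0.02],"rot": [0,0,-0.3415],"jaw": 0},{"delta_pos": [-0.2766,-0.3288,-0.02],"rot": [0,0,-0.3415],"jaw": 0}]}}

```text
time: 1.1
tcp_pos: [0.3959, 0.1929, 0.2512]
eef_rot: [-179.8, -0.0, 174.6]
wrist_force: [0.4, 0.4, -0.9]
gripper_width: 0.0002
gripper_force: 0.0
```

```bash
python3 mv.py -0.17 0 0.2 40 
```

```text
1.1 [0.3959 0.1929 0.2512] [-179.8181   -0.0165  174.5878] [-34.1468  11.9186   2.3987 113.9603  -0.444   54.2553  53.0484] [ 0.4075  0.4231 -0.898 ]
[0.4252 0.1969 0.2   ] [-0.0289  0.007   0.0512] [-0.0056 -0.6984 -0.0058]
```

Call:
{"name": "play_rows", "arguments": {"increments": [{"delta_pos": [-0.005,0.001,0.005],"rot": [0,-0.1,0],"jaw": 0},{"delta_pos": [-0.01,0.002,0.01],"rot": [0,-0.2,0],"jaw": 0},{"delta_pos": [-0.015,0.003,0.02],"rot": [0,-0.3,0],"jaw": 0},{"delta_pos": [-0.02,0.005,0.03],"rot": [0,-0.4,-0.005],"jaw": 0},{"delta_pos": [-0.025,0.006,0.04],"rot": [-0.005,-0.5,-0.005],"jaw": 0},{"delta_pos": [-0.029,0.007,0.05],"rot": [-0.005,-0.6,-0.005],"jaw": 0},{"delta_pos": [-0.029,0.007,0.051],"rot": [-0.0056,-0.6984,-0.0058],"jaw": 0},{"delta_pos": [-0.029,0.007,0.051],"rot": [-0.0056,-0.6984,-0.0058],"jaw": 0},{"delta_pos": [-0.029,0.007,0.051],"rot": [-0.0056,-0.6984,-0.0058],"jaw": 0}]}}

```text
time: 1.85
tcp_pos: [0.4216, 0.1931, 0.1978]
eef_rot: [-176.4, 33.4, 176.2]
wrist_force: [-0.4, 0.2, -0.3]
gripper_width: 0.0002
gripper_force: 0.0
```

```bash
python3 mv.py -0.14 0 0.08 40 -.105 0 .065 40 -.064 0 .05 40; python3 -c "
from cell import eyes
import cv2
d=eyes.snapshot('scene');cv2.imwrite('pics/s1.png',d['img'][:,:,::-1])"
```

```text
1.85 [0.4216 0.1931 0.1978] [-176.3959   33.4065  176.1884] [-52.4853  12.4526  -1.6434 138.3372  68.6748  32.7575 -29.6698] [-0.4239  0.2347 -0.2639]
[0.4551 0.1943 0.08  ] [0.037  0.0108 0.1162] [-0.0504 -0.1145  0.0203]
[0.49   0.1913 0.065 ] [0.016  0.0121 0.148 ] [-0.0504 -0.1145  0.0203]
[0.5308 0.1877 0.05  ] [-0.0099  0.0134  0.1831] [-0.0504 -0.1145  0.0203]
```

View pics/s1.png

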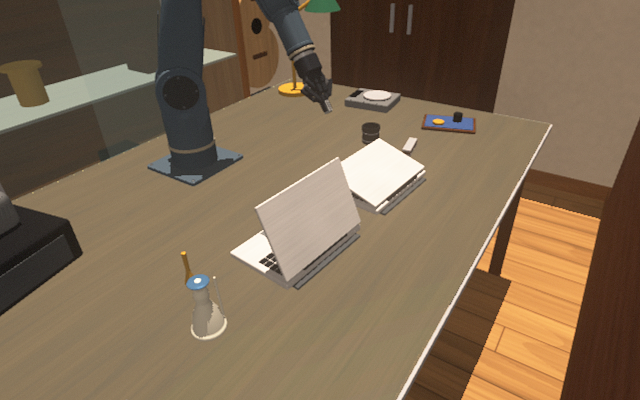

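The view shows the gripper closed and tilted forward in front of the nearly shut laptop, well clear, and nothing has moved. Next I lower it under the lid's free edge.

Call:
{"name": "play_rows", "arguments": {"increments": [{"delta_pos": [0.005,0.002,0.015],"rot": [0,-0.02,0.0],"jaw": 0},{"delta_pos": [0.01,0.003,0.03],"rot": [-0.01,-0.04,0.005],"jaw": 0},{"delta_pos": [0.015,0.005,0.05],"rot": [-0.02,-0.06,0.01],"jaw": 0},{"delta_pos": [0.02,0.006,0.07],"rot": [-0.03,-0.08,0.01],"jaw": 0},{"delta_pos": [0.028,0.008,0.09],"rot": [-0.04,-0.1,0.02],"jaw": 0},{"delta_pos": [0.034,0.01,0.105],"rot": [-0.05,-0.1145,0.02],"jaw": 0},{"delta_pos": [0.037,0.0108,0.1162],"rot": [-0.0504,-0.1145,0.0203],"jaw": 0},{"delta_pos": [0.037,0.0108,0.1162],"rot": [-0.0504,-0.1145,0.0203],"jaw": 0},{"delta_pos": [0.037,0.0108,0.1162],"rot": [-0.0504,-0.1145,0.0203],"jaw": 0}]}}

```text
time: 2.65
tcp_pos: [0.4591, 0.2016, 0.082]
eef_rot: [-169.2, 36.5, -176.7]
wrist_force: [-2.0, 2.2, -2.7]
gripper_width: 0.0001
gripper_force: 0.0
```

```bash
python3 mv.py -0.12 0 0.055 40 -.083 0 .048 40
```

```text
2.65 [0.4591 0.2016 0.082 ] [-169.1945   36.4946 -176.7469] [ -7.0698  56.4837 -81.5129 140.8097  87.8799  94.6514 -54.4802] [-2.036   2.1525 -2.7055]
[0.4751 0.1926 0.055 ] [ 0.0037 -0.0039  0.0322] [-0.0991 -0.0502  0.1184]
[0.5119 0.1893 0.048 ] [-0.0216 -0.004   0.0601] [-0.0991 -0.0502  0.1184]
```

```bash
python3 mv.py -0.16 0.0 0.2 35 -0.18 0.06 0.25 0
```

```text
2.65 [0.4591 0.2016 0.082 ] [-169.1945   36.4946 -176.7469] [ -7.0698  56.4837 -81.5129 140.8097  87.8799  94.6514 -54.4802] [-2.036   2.1525 -2.7055]
[0.4352 0.196  0.2   ] [-0.0507 -0.0246 -0.1065] [-0.1042  0.0369  0.114 ]
[0.4205 0.2576 0.25  ] [-0.0715  0.0278 -0.1642] [-0.136   0.6466  0.0787]
```

Call:
{"name": "play_rows", "arguments": {"increments": [{"delta_pos": [-0.007,0.0,-0.02],"rot": [-0.01,0.04,0.01],"jaw": 0},{"delta_pos": [-0.015,0.0,-0.04],"rot": [-0.02,0.08,0.02],"jaw": 0},{"delta_pos": [-0.025,0.005,-0.06],"rot": [-0.04,0.16,0.03],"jaw": 0},{"delta_pos": [-0.035,0.01,-0.08],"rot": [-0.05,0.24,0.04],"jaw": 0},{"delta_pos": [-0.045,0.015,-0.1],"rot": [-0.07,0.32,0.05],"jaw": 0},{"delta_pos": [-0.055,0.02,-0.12],"rot": [-0.09,0.4,0.06],"jaw": 0},{"delta_pos": [-0.062,0.024,-0.14],"rot": [-0.1,0.48,0.065],"jaw": 0},{"delta_pos": [-0.068,0.026,-0.155],"rot": [-0.12,0.56,0.07],"jaw": 0},{"delta_pos": [-0.0715,0.0278,-0.1642],"rot": [-0.136,0.6466,0.0787],"jaw": 0},{"delta_pos": [-0.0715,0.0278,-0.1642],"rot": [-0.136,0.6466,0.0787],"jaw": 0},{"delta_pos": [-0.0715,0.0278,-0.1642],"rot": [-0.136,0.6466,0.0787],"jaw": 0},{"delta_pos": [-0.0715,0.0278,-0.1642],"rot": [-0.136,0.6466,0.0787],"jaw": 0}]}}

```text
time: 3.65
tcp_pos: [0.4195, 0.2573, 0.2499]
eef_rot: [-180.0, 0.1, 175.2]
wrist_force: [0.6, 0.5, -0.3]
gripper_width: -0.0001
gripper_force: 0.0
```

```bash
python3 mv.py -0.14 0.06 0.12 30 -0.12 0.06 0.06 30
```

```text
3.65 [0.4195 0.2573 0.2499] [-179.9746    0.1376  175.1515] [ 14.8989  36.7459 -84.8926 106.2016  38.4416  74.07     4.1353] [ 0.5912  0.473  -0.2867]
[0.4604 0.2541 0.12  ] [-0.0407  0.0003  0.13  ] [ 0.0003 -0.5212  0.0027]
[0.4803 0.2523 0.06  ] [-0.0605  0.0003  0.19  ] [ 0.0003 -0.5212  0.0027]
```

Call:
{"name": "play_rows", "arguments": {"increments": [{"delta_pos": [-0.005,0,0.015],"rot": [0,-0.06,0],"jaw": 0},{"delta_pos": [-0.01,0,0.03],"rot": [0,-0.13,0],"jaw": 0},{"delta_pos": [-0.015,0,0.045],"rot": [0,-0.2,0],"jaw": 0},{"delta_pos": [-0.02,0,0.06],"rot": [0,-0.27,0],"jaw": 0},{"delta_pos": [-0.025,0,0.08],"rot": [0,-0.34,0],"jaw": 0},{"delta_pos": [-0.03,0,0.1],"rot": [0,-0.41,0],"jaw": 0},{"delta_pos": [-0.036,0,0.115],"rot": [0,-0.48,0],"jaw": 0},{"delta_pos": [-0.0407,0.0003,0.13],"rot": [0,-0.5212,0.0027],"jaw": 0},{"delta_pos": [-0.0407,0.0003,0.13],"rot": [0,-0.5212,0.0027],"jaw": 0},{"delta_pos": [-0.0407,0.0003,0.13],"rot": [0,-0.5212,0.0027],"jaw": 0}]}}

```text
time: 4.48
tcp_pos: [0.4589, 0.255, 0.1202]
eef_rot: [-180.0, 29.8, 175.3]
wrist_force: [-0.9, 0.1, -0.2]
gripper_width: -0.0
gripper_force: 0.0
```

```bash
python3 mv.py -0.12 0.06 0.06 30 -.085 .06 .045 30; python3 -c "
from cell import eyes
import cv2
d=eyes.snapshot('scene');cv2.imwrite('pics/s2.png',d['img'][:,:,::-1])"
```

```text
4.4833 [0.4589 0.255  0.1202] [-179.9607   29.7949  175.2668] [ -7.752   36.5771 -64.3426 132.9136  83.543   60.4048 -45.244 ] [-0.9376  0.0523 -0.2361]
[0.4803 0.2523 0.06  ] [ 0.0112 -0.0009  0.063 ] [ 0.0016 -0.0036  0.004 ]
[0.5152 0.2493 0.045 ] [-0.0117 -0.001   0.0934] [ 0.0016 -0.0036  0.004 ]
```

View pics/s2.png

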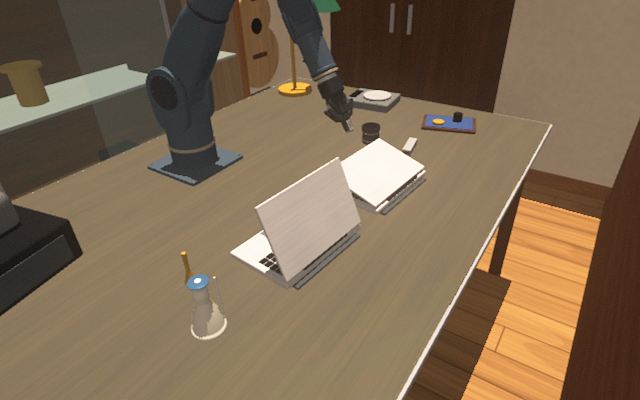

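The gripper now sits in front of the target lid at tilt 30° with all joints in range, well clear of the lens at (371,132). I'll go under the edge next.

Call:
{"name": "play_rows", "arguments": {"increments": [{"delta_pos": [0.004,0,0.02],"rot": [0,0,0],"jaw": 0},{"delta_pos": [0.008,0,0.04],"rot": [0,0,0],"jaw": 0},{"delta_pos": [0.0112,-0.0009,0.063],"rot": [0.0016,-0.0036,0.004],"jaw": 0},{"delta_pos": [0.0112,-0.0009,0.07],"rot": [0.0016,-0.0036,0.004],"jaw": 0},{"delta_pos": [0.005,-0.001,0.078],"rot": [0.0016,-0.0036,0.004],"jaw": 0},{"delta_pos": [-0.003,-0.001,0.086],"rot": [0.0016,-0.0036,0.004],"jaw": 0},{"delta_pos": [-0.01,-0.001,0.094],"rot": [0.0016,-0.0036,0.004],"jaw": 0},{"delta_pos": [-0.01,-0.001,0.094],"rot": [0.0016,-0.0036,0.004],"jaw": 0},{"delta_pos": [-0.01,-0.001,0.094],"rot": [0.0016,-0.0036,0.004],"jaw": 0}]}}

```text
time: 5.28
tcp_pos: [0.5169, 0.2486, 0.0454]
eef_rot: [179.8, 30.2, 174.5]
wrist_force: [0.0, 0.2, 0.6]
gripper_width: 0.0003
gripper_force: 0.0
```

```bash
cat >> mv.py <<'E'
E
python3 - <<'E'
from mv import *
np.set_printoptions(precision=4,suppress=True)
s=state();print(s['joint_pos'],s['wrist_force'])
l=R.from_euler('z',-YAW,degrees=True).apply(s['tcp_pos']-np.array([X,Y,0]));print('local',l)
# waypoints: tip's top corner slides up inside of lid; contact at s along lid
t=np.radians(30);z=np.array([np.sin(t),0,-np.cos(t)]);n=np.array([np.cos(t),0,np.sin(t)])
for th in [19,24,30,36,42,48,54,60,66,72,76]:
    c=lid(.183,.06,-.004,th)
    if th<60: d=.032-.012*(th-19)/41 ; P=c+d*z-.011*n
    else:
        s_=.165; P=lid(s_,.06,-.004,th)-.011*n
    print(th,P,*delta(to_w(*P),Rt(30)))
E
```

```text
[ -7.4111  47.1442 -58.0262 130.9841  96.7391  62.1908 -49.4054] [0.032  0.191  0.6173]
local [-0.0832  0.0595  0.0454]
19 [-0.0779  0.06    0.0486] [-0.0062  0.0006 -0.0001] [-0.0005  0.0037 -0.0078]
24 [-0.0731  0.06    0.0648] [-0.0185  0.0007 -0.0117] [-0.0005  0.0037 -0.0078]
30 [-0.0656  0.06    0.0836] [-0.0344  0.0008 -0.0242] [-0.0005  0.0037 -0.0078]
36 [-0.0564  0.06    0.1014] [-0.0513  0.0009 -0.035 ] [-0.0005  0.0037 -0.0078]
42 [-0.0456  0.06    0.1181] [-0.0691  0.001  -0.0439] [-0.0005  0.0037 -0.0078]
48 [-0.0332  0.06    0.1335] [-0.0875  0.0012 -0.051 ] [-0.0005  0.0037 -0.0078]
54 [-0.0194  0.06    0.1474] [-0.1064  0.0013 -0.0561] [-0.0005  0.0037 -0.0078]
60 [-0.0055  0.06    0.1614] [-0.1255  0.0015 -0.0612] [-0.0005  0.0037 -0.0078]
66 [0.0097 0.06   0.1696] [-0.1428  0.0016 -0.0606] [-0.0005  0.0037 -0.0078]
72 [0.0257 0.06   0.1762] [-0.1599  0.0017 -0.0583] [-0.0005  0.0037 -0.0078]
76 [0.0367 0.06   0.1796] [-0.1711  0.0018 -0.0557] [-0.0005  0.0037 -0.0078]
```

Call:
{"name": "play_rows", "arguments": {"increments": [{"delta_pos": [-0.0062,0.0006,0],"rot": [0,0,0],"jaw": 0},{"delta_pos": [-0.012,0.0006,-0.006],"rot": [0,0,0],"jaw": 0},{"delta_pos": [-0.0185,0.0007,-0.0117],"rot": [0,0,0],"jaw": 0},{"delta_pos": [-0.0265,0.0007,-0.018],"rot": [0,0,0],"jaw": 0},{"delta_pos": [-0.0344,0.0008,-0.0242],"rot": [0,0,0],"jaw": 0},{"delta_pos": [-0.043,0.0008,-0.03],"rot": [0,0,0],"jaw": 0},{"delta_pos": [-0.0513,0.0009,-0.035],"rot": [0,0,0],"jaw": 0},{"delta_pos": [-0.06,0.0009,-0.0395],"rot": [0,0,0],"jaw": 0},{"delta_pos": [-0.0691,0.001,-0.0439],"rot": [0,0,0],"jaw": 0},{"delta_pos": [-0.0691,0.001,-0.0439],"rot": [0,0,0],"jaw": 0}]}}

```text
time: 6.12
tcp_pos: [0.5539, 0.2465, 0.1191]
eef_rot: [179.8, 30.2, 174.6]
wrist_force: [-3.7, 0.9, -2.8]
gripper_width: 0.0
gripper_force: 2.8
```

```bash
cat > nx.py <<'E'
from mv import *
np.set_printoptions(precision=4,suppress=True)
s=state();print(s['joint_pos'],s['wrist_force'],s['eef_rot'])
l=R.from_euler('z',-YAW,degrees=True).apply(s['tcp_pos']-np.array([X,Y,0]));print('local',l)
t=np.radians(30);z=np.array([np.sin(t),0,-np.cos(t)]);n=np.array([np.cos(t),0,np.sin(t)])
for th in map(float,sys.argv[1:]):
    c=lid(.183,.06,-.004,th)
    P=c+(.032-.012*(th-19)/41)*z-.011*n if th<60 else lid(.165,.06,-.004,th)-.011*n
    print(th,P,*delta(to_w(*P),Rt(30)))
E
python3 nx.py 42 48 54 60 66 72 76
python3 -c "
from cell import eyes
import cv2
d=eyes.snapshot('scene');cv2.imwrite('pics/s3.png',d['img'][:,:,::-1])"
```

```text
[ -1.6007  39.6045 -60.3662 123.9645  86.12    57.5505 -32.9217] [-3.6822  0.9296 -2.7756] [179.7583  30.2104 174.5908]
local [-0.0461  0.0607  0.1191]
42.0 [-0.0456  0.06    0.1181] [ 0.     -0.0007  0.0011] [ 0.0006  0.0037 -0.0062]
48.0 [-0.0332  0.06    0.1335] [-0.0184 -0.0005 -0.0059] [ 0.0006  0.0037 -0.0062]
54.0 [-0.0194  0.06    0.1474] [-0.0373 -0.0004 -0.011 ] [ 0.0006  0.0037 -0.0062]
60.0 [-0.0055  0.06    0.1614] [-0.0564 -0.0003 -0.0161] [ 0.0006  0.0037 -0.0062]
66.0 [0.0097 0.06   0.1696] [-0.0737 -0.0002 -0.0156] [ 0.0006  0.0037 -0.0062]
72.0 [0.0257 0.06   0.1762] [-0.0908 -0.0001 -0.0132] [ 0.0006  0.0037 -0.0062]
76.0 [0.0367 0.06   0.1796] [-0.102  -0.     -0.0107] [ 0.0006  0.0037 -0.0062]
```

View pics/s3.png

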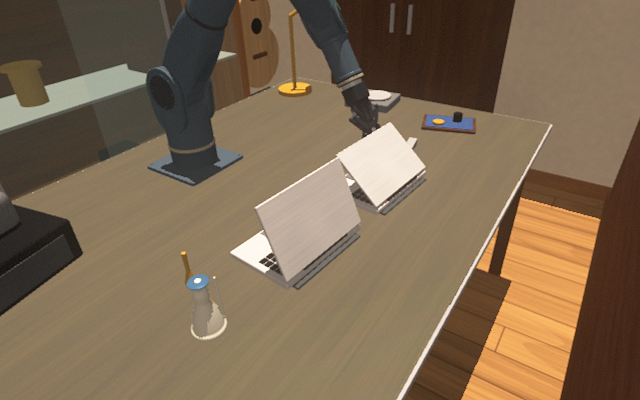

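The lid is about 40° open and resting on the fingertip. I'll continue to about 74°.

Call:
{"name": "play_rows", "arguments": {"increments": [{"delta_pos": [-0.009,0,-0.003],"rot": [0,0,0],"jaw": 0},{"delta_pos": [-0.0184,0,-0.0059],"rot": [0,0,0],"jaw": 0},{"delta_pos": [-0.028,0,-0.0085],"rot": [0,0,0],"jaw": 0},{"delta_pos": [-0.0373,0,-0.011],"rot": [0,0,0],"jaw": 0},{"delta_pos": [-0.047,0,-0.0135],"rot": [0,0,0],"jaw": 0},{"delta_pos": [-0.0564,0,-0.0161],"rot": [0,0,0],"jaw": 0},{"delta_pos": [-0.065,0,-0.016],"rot": [0,0,0],"jaw": 0},{"delta_pos": [-0.0737,0,-0.0156],"rot": [0,0,0],"jaw": 0},{"delta_pos": [-0.082,0,-0.0145],"rot": [0,0,0],"jaw": 0},{"delta_pos": [-0.0908,0,-0.0132],"rot": [0,0,0],"jaw": 0},{"delta_pos": [-0.0965,0,-0.012],"rot": [0,0,0],"jaw": 0},{"delta_pos": [-0.0965,0,-0.012],"rot": [0,0,0],"jaw": 0}]}}

```text
time: 7.17
tcp_pos: [0.6305, 0.2396, 0.1764]
eef_rot: [179.8, 30.2, 174.6]
wrist_force: [-6.0, 1.7, 1.3]
gripper_width: -0.0001
gripper_force: 2.7
```

```bash
python3 nx.py 60 74 76; python3 mv.py -.04 .06 .19 30
```

```text
[  4.2695  38.069  -61.3888 112.223   77.7809  56.8249 -13.8399] [-5.9845  1.7136  1.2632] [179.786   30.1574 174.6372]
local [0.0308 0.0604 0.1764]
60.0 [-0.0055  0.06    0.1614] [ 0.0389 -0.0006 -0.0052] [ 0.0006  0.0028 -0.0055]
74.0 [0.0311 0.06   0.178 ] [-0.0011 -0.0004 -0.0012] [ 0.0006  0.0028 -0.0055]
76.0 [0.0367 0.06   0.1796] [-0.0067 -0.0004  0.0002] [ 0.0006  0.0028 -0.0055]
7.1667 [0.6305 0.2396 0.1764] [179.786   30.1574 174.6372] [  4.2695  38.069  -61.3888 112.223   77.7809  56.8249 -13.8399] [-5.9845  1.7136  1.2632]
[0.56   0.2454 0.19  ] [ 0.0544 -0.0007 -0.0473] [ 0.0006  0.0028 -0.0055]
```

Call:
{"name": "play_rows", "arguments": {"increments": [{"delta_pos": [0.01,0,-0.009],"rot": [0,0,0],"jaw": 0},{"delta_pos": [0.02,0,-0.018],"rot": [0,0,0],"jaw": 0},{"delta_pos": [0.03,0,-0.027],"rot": [0,0,0],"jaw": 0},{"delta_pos": [0.042,0,-0.037],"rot": [0,0,0],"jaw": 0},{"delta_pos": [0.054,0,-0.047],"rot": [0,0,0],"jaw": 0},{"delta_pos": [0.068,0,-0.06],"rot": [0,0,0],"jaw": 0},{"delta_pos": [0.082,0,-0.073],"rot": [0,0,0],"jaw": 0},{"delta_pos": [0.082,0,-0.073],"rot": [0,0,0],"jaw": 0},{"delta_pos": [0.082,0,-0.073],"rot": [0,0,0],"jaw": 0},{"delta_pos": [0.082,0,-0.073],"rot": [0,0,0],"jaw": 0}]}}

```text
time: 8.0
tcp_pos: [0.5237, 0.2489, 0.1988]
eef_rot: [179.8, 30.3, 174.6]
wrist_force: [-0.1, 0.2, -0.3]
gripper_width: -0.0005
gripper_force: 0.0
```

```bash
cat > look.py <<'E'
import sys,cv2,numpy as np
from cell import eyes
n=sys.argv[1]
d=eyes.snapshot('scene')['img'][:,:,::-1];t=eyes.snapshot('top')['img'][:,:,::-1]
a=cv2.resize(d[110:290,220:440],None,fx=3.3,fy=3.3,interpolation=cv2.INTER_CUBIC)
b=cv2.resize(t[145:245,205:440],None,fx=3.4,fy=3.4,interpolation=cv2.INTER_CUBIC)
cv2.imwrite(f'pics/{n}_s.png',a);cv2.imwrite(f'pics/{n}_t.png',b)
np.savez(f'pics/{n}.npz',s=d,t=t)
E
python3 look.py r1
```

```text
(no output)
```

View pics/r1_s.png

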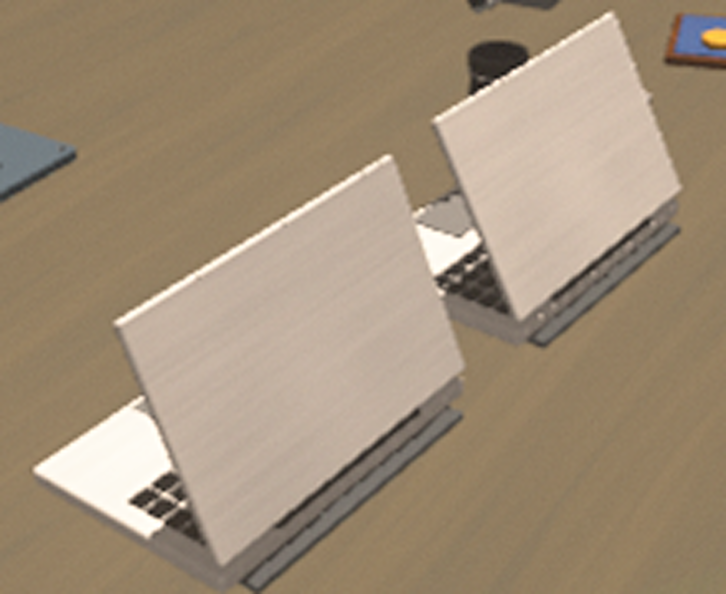

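In the scene crop, the target lid's free corners are at (435,121) and (612,14), and the model's at (118,324) and (389,157). The target is somewhat lower than the model. I'll measure the free-edge lines to sub-pixel accuracy.

```bash
cat > ang.py <<'E'
import sys
from geo import *
import cv2
from scipy.ndimage import map_coordinates
POSE={'model':(.5656,-.1728,-4.92),'target':(.5946,.1821,-5.05)}
def edge(img,pose,th,nz=-.004):
    """mean perpendicular offset (px) of silhouette from predicted free-edge line"""
    p=proj(np.array([world(lid(.183,y,nz,th),*pose) for y in (.125,-.125)]),SC)
    d=p[1]-p[0];n=np.array([d[1],-d[0]])/np.linalg.norm(d)
    if n[1]>0:n=-n   # outward = up
    ks=np.arange(-5,5.01,.1);off=[]
    g=cv2.cvtColor(img,cv2.COLOR_BGR2GRAY).astype(float)
    for t in np.linspace(0,1,60):
        q=p[0]+t*d+ks[:,None]*n
        v=map_coordinates(g,[q[:,1],q[:,0]],order=1)
        v=np.convolve(v,np.ones(5)/5,'same');gr=-np.gradient(v)[4:-4]
        i=gr.argmax();w=slice(max(i-8,0),i+9);off.append((gr[w].clip(0)*ks[4:-4][w]).sum()/gr[w].clip(0).sum())
    return np.median(off),np.std(off)
def find(img,pose,th):
    for _ in range(5):
        o,s=edge(img,pose,th)
        a=proj(world(lid(.183,0,-.004,th),*pose),SC)[0];b=proj(world(lid(.183,0,-.004,th+1),*pose),SC)[0]
        p=proj(np.array([world(lid(.183,y,-.004,th),*pose) for y in (.125,-.125)]),SC);d=p[1]-p[0];n=np.array([d[1],-d[0]])/np.linalg.norm(d)
        if n[1]>0:n=-n
        th+=o/((b-a)@n)
    return th,s,(b-a)@n
if __name__=='__main__':
    im=np.load(f'pics/{sys.argv[1]}.npz')['s']
    C=lambda u,v:np.array([220+(u+.5)/3.3-.5,110+(v+.5)/3.3-.5])
    print('model',find(im,POSE['model'],67.),'target',find(im,POSE['target'],float(sys.argv[2])))
E
python3 ang.py r1 62
python3 - <<'E'
from ang import *
C=lambda u,v:np.array([220+(u+.5)/3.3-.5,110+(v+.5)/3.3-.5])
for nm,pts in {'model':[((.183,-.14,.004),C(120,324)),((.183,.14,.004),C(389,158))],'target':[((.183,-.14,.004),C(436,121)),((.183,.14,.004),C(612,15))]}.items():
    for p,uv in pts:
        print(nm,least_squares(lambda q:proj(world(lid(*p,q[0]),*POSE[nm]),SC)[0]-uv,[63.]).x, least_squares(lambda q:proj(world(lid(*p,q[0]),*POSE[nm]),SC)[0]-uv,[63.]).fun)
E
```

```text
model (np.float64(64.49523633451103), np.float64(0.11215970716383258), np.float64(-0.33546739794003516)) target (np.float64(57.370411068832105), np.float64(0.23918594808989893), np.float64(-0.12273228484216936))
model [67.56053909] [-0.01345804  0.74508357]
model [65.8681291] [-0.02929819 -0.21525685]
target [62.70370009] [0.07999868 0.35059071]
target [61.38757492] [-0.08939425 -0.29868088]
```

View pics/r1_t.png

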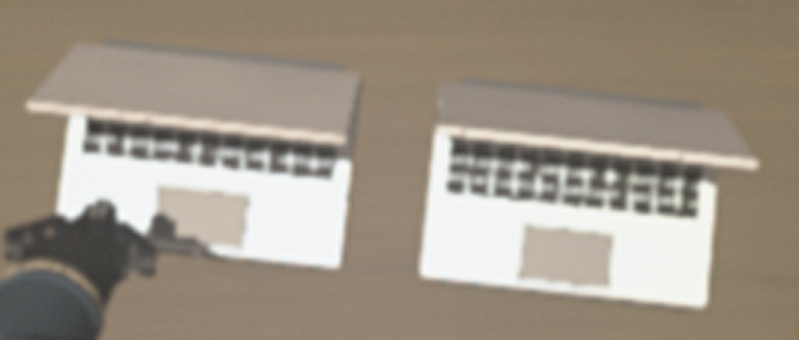

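Top crop: the target strip runs from (28,105) to (346,140), the model's from (438,130) to (757,164). The top view responds more to angle, so I'll measure the strip there with brightness profiles.

```bash
cat > ang2.py <<'E'
import sys
from ang import *
def top(img,pose,th,yr):
    g=cv2.cvtColor(np.ascontiguousarray(img),cv2.COLOR_BGR2GRAY).astype(float);res=[]
    ks=np.arange(-3,3.01,.1)
    for y in np.linspace(*yr,50):
        p=proj(np.array([world(lid(.183,y,.004,th+e),*pose) for e in (0,1)]),TOP); d=p[1]-p[0]; L=np.linalg.norm(d); n=d/L
        q=p[0]+ks[:,None]*n
        v=map_coordinates(g,[q[:,1],q[:,0]],order=1); v=np.convolve(v,np.ones(3)/3,'same')
        gr=(-np.gradient(v)).clip(0)[3:-3]; k=ks[3:-3]   # opening direction = from strip to back: darker
        i=gr.argmax(); w=slice(max(i-7,0),i+8); res.append((gr[w]*k[w]).sum()/gr[w].sum()/L)
    return th+np.median(res),np.std(res),L
if __name__=='__main__':
    z=np.load(f'pics/{sys.argv[1]}.npz'); tt=float(sys.argv[2])
    m=67;t=tt
    for _ in range(3):
        m,sm,L=top(z['t'],POSE['model'],m,(-.12,.12)); t,st,L2=top(z['t'],POSE['target'],t,(-.12,.12))
    print('top: model',m,sm,L,'target',t,st,L2)
E
python3 ang2.py r1 62
python3 - <<'E'
from ang import *
# hand-picked ends of edge strip (mid of face), top
for nm,pts in {'model':[(.14,A(438,130)),(-.14,A(757,164))],'target':[(.14,A(28,105)),(-.14,A(346,140))]}.items():
    for y,uv in pts:
        r=least_squares(lambda q:proj(world(lid(.183,y,0,q[0]),*POSE[nm]),TOP)[0]-uv,[63.]);print(nm,r.x,r.fun)
E
```

```text
top: model 68.23469106353498 0.1535711268194764 1.0678631738274136 target 63.33455697159245 0.13018524760172687 1.0411840908547259
model [68.01304398] [-0.25049146 -0.02725933]
model [67.92276263] [0.51349778 0.08651371]
target [63.23294354] [0.01207458 0.00016735]
target [63.07422856] [0.59294936 0.05373056]
```

Both methods put the target about 4.8–4.9° below the model (63.2° against 68.0°), with springback of about 11°. I'll push again, 4.9° further than last time.

```bash
python3 mv.py 0.005 .06 .172 30 .0308 .06 .1764 30 .0443 .06 .18 30
```

```text
8.1 [0.5241 0.2486 0.1982] [179.8259  30.1984 174.5788] [  1.6217  30.4456 -65.6285 122.0361  73.4131  57.2136 -23.4932] [-0.3209  0.4754 -0.1728]
[0.6048 0.2414 0.172 ] [-0.0569  0.0003  0.0634] [-0.0006  0.0035 -0.0064]
[0.6305 0.2392 0.1764] [-0.0814  0.0005  0.0726] [-0.0006  0.0035 -0.0064]
[0.644 0.238 0.18 ] [-0.0949  0.0006  0.0763] [-0.0006  0.0035 -0.0064]
```

Call:
{"name": "play_rows", "arguments": {"increments": [{"delta_pos": [-0.01,0,0.011],"rot": [0,0,0],"jaw": 0},{"delta_pos": [-0.022,0,0.025],"rot": [0,0,0],"jaw": 0},{"delta_pos": [-0.034,0,0.038],"rot": [0,0,0],"jaw": 0},{"delta_pos": [-0.046,0,0.051],"rot": [0,0,0],"jaw": 0},{"delta_pos": [-0.0569,0,0.0634],"rot": [0,0,0],"jaw": 0},{"delta_pos": [-0.066,0,0.067],"rot": [0,0,0],"jaw": 0},{"delta_pos": [-0.074,0,0.07],"rot": [0,0,0],"jaw": 0},{"delta_pos": [-0.0814,0,0.0726],"rot": [0,0,0],"jaw": 0},{"delta_pos": [-0.088,0,0.0745],"rot": [0,0,0],"jaw": 0},{"delta_pos": [-0.0949,0,0.0763],"rot": [0,0,0],"jaw": 0},{"delta_pos": [-0.0949,0,0.0763],"rot": [0,0,0],"jaw": 0}]}}

```text
time: 9.02
tcp_pos: [0.6443, 0.237, 0.1794]
eef_rot: [179.8, 30.1, 174.5]
wrist_force: [-5.4, -0.4, -1.3]
gripper_width: 0.0001
gripper_force: 2.6
```

```bash
python3 nx.py; python3 mv.py -.07 .06 .2 30
```

```text
[  4.812   38.5881 -61.2298 110.4373  77.2772  56.9988 -11.655 ] [-5.3846 -0.4179 -1.3011] [179.8456  30.1114 174.5494]
local [0.0447 0.059  0.1794]
9.0167 [0.6443 0.237  0.1794] [179.8456  30.1114 174.5494] [  4.812   38.5881 -61.2298 110.4373  77.2772  56.9988 -11.655 ] [-5.3846 -0.4179 -1.3011]
[0.5301 0.248  0.2   ] [ 0.0889  0.0003 -0.0753] [-0.0012  0.002  -0.0068]
```

Call:
{"name": "play_rows", "arguments": {"increments": [{"delta_pos": [0.01,0,-0.0085],"rot": [0,0,0],"jaw": 0},{"delta_pos": [0.02,0,-0.017],"rot": [0,0,0],"jaw": 0},{"delta_pos": [0.03,0,-0.0255],"rot": [0,0,0],"jaw": 0},{"delta_pos": [0.042,0,-0.0355],"rot": [0,0,0],"jaw": 0},{"delta_pos": [0.054,0,-0.046],"rot": [0,0,0],"jaw": 0},{"delta_pos": [0.068,0,-0.058],"rot": [0,0,0],"jaw": 0},{"delta_pos": [0.082,0,-0.07],"rot": [0,0,0],"jaw": 0},{"delta_pos": [0.0889,0,-0.0753],"rot": [0,0,0],"jaw": 0},{"delta_pos": [0.0889,0,-0.0753],"rot": [0,0,0],"jaw": 0},{"delta_pos": [0.0889,0,-0.0753],"rot": [0,0,0],"jaw": 0},{"delta_pos": [0.0889,0,-0.0753],"rot": [0,0,0],"jaw": 0}]}}

```text
time: 9.93
tcp_pos: [0.5301, 0.2481, 0.2005]
eef_rot: [179.8, 30.2, 174.6]
wrist_force: [0.1, 0.6, 1.3]
gripper_width: -0.0002
gripper_force: 0.0
```

```bash
python3 look.py r2; python3 ang2.py r2 67
```

```text
top: model 68.21106957016286 0.14382202599786972 1.067742687117929 target 68.33357061012073 0.13551585873758712 1.0690851162341255
```

View pics/r2_s.png

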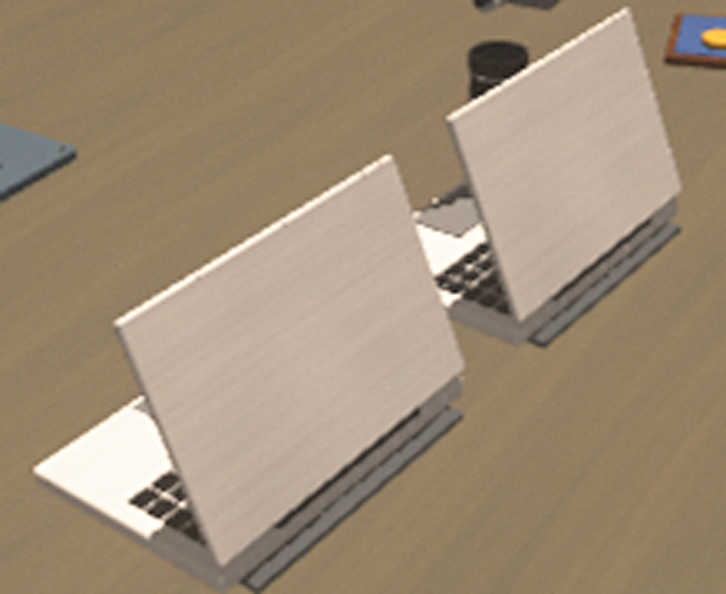

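The scene shows the two lids parallel, with the target's free corners at about (449,120) and (629,10). I'll cross-check with those corners.

```bash
python3 - <<'E'
from ang import *
C=lambda u,v:np.array([220+(u+.5)/3.3-.5,110+(v+.5)/3.3-.5])
for nm,pts in {'model':[((.183,-.14,.004),C(120,324)),((.183,.14,.004),C(389,158))],'target':[((.183,-.14,.004),C(449,120)),((.183,.14,.004),C(629,11))]}.items():
    for p,uv in pts: print(nm,least_squares(lambda q:proj(world(lid(*p,q[0]),*POSE[nm]),SC)[0]-uv,[63.]).x)
# independent of base fit: triangulated-free slope via hinge-end to free-end side edge (scene, right side)
from cell import state; print(state()['wrist_force'])
E
```

```text
model [67.56053909]
model [65.8681291]
target [66.86531949]
target [67.23391326]
[ 0.50513747 -0.08004219 -0.34260579]
```

Scene corners average 66.7° for the model and 67.0° for the target, so the two views agree that the lids match to a fraction of a degree. I'll hand it in.

```bash
python3 -c "
from cell import robot; print(robot.close_job())"
```

```text
the job is handed in; nothing more can be done
None
```

The job is handed in: let go, the raised lid stands at about 68.3° against the model's 68.2° in the top view (67.0° against 66.7° from the scene camera), with the gripper clear and nothing else touched.

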